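Load a wall socket into the test stand and clamp it

ROBOT

A 7-joint arm with a two-finger parallel gripper is mounted at the origin on the work surface. World frame = base frame: x ahead of the robot, y to its left, z up, the work surface at z = 0. Lengths are in mm, angles in rad, forces in N, time in s.
With the tool pointing down it reaches from about 400 to 875 mm from the base axis. Payload 4.4 kg.
Tool frame: the origin (TCP) lies where the fingers leave the gripper's body, on its centre line; the fingertips stand 73 mm ahead of it and the grasp point (between the pads) lies 54 mm ahead of it; z points along the fingers, y is the line along which they close (so a half turn about z gives the same grasp; the last joint's range is limited). The gripper opens to 85 mm and grips with 20 to 120 N. Pads are 22 mm wide; open, the fingers measure 114 mm over their backs; the gripper's body (76 mm by 85 mm) begins 54 mm behind the grasp point. The pads swing forward as they close: fully open they stand 13 mm farther back than shut.
Start: joints at [1.192, 0.628, 0.038, 1.517, -0.027, 0.996, -0.02], TCP at [200.046, -618.465, 303.913] pointing down, gripper open.
Joint ranges: [-3.06, 3.06], [-0.37, 2.12], [-1.25, 1.32], [0.18, 2.47], [-1.1, 4.24], [0.23, 1.98], [-2.94, 2.94]. Speed limits (rad/s): [2.57, 2.57, 3.14, 3.14, 3.14, 3.14, 3.14].

INTERFACE

Orientations are given as [roll, pitch, yaw] about the fixed x, y, z axes, in that order (R = Rz(yaw) Ry(pitch) Rx(roll)).
In Python, from cell import ctrl gives the robot as it stands.
- The arm moves only by the tool send_rows, never from a script. Its argument "rows" is a list that holds one entry, the list of rows, each a list of 6 numbers: the shift along the tool's x, y, z in cm, then the turn, a rotation vector about the tool's x, y, z in rad. In form: [[[tx, ty, tz, wx, wy, wz], ...]]. A call has 1 to 10 rows; each row is the pose to reach, as a shift and turn from the pose commanded when the call began, along the tool's axes at that moment; what a row does not reach only later rows make up. A row lasts 1/10 s, in which the tool goes at most 50 mm and 8.59 degrees, less where a joint would pass 70% of its speed; a pose out of reach is approached as far as the arm can. A call with a gripper value outside its range is refused whole. "grip" is the closure in counts, from 0 (fully open) to 255 (shut), set as the call begins (left out, the last holds). The fingers move at their own pace and stop on an object; the grip force is fixed at half the most. Time passes only in rows, so rows that repeat a pose let the fingers close. It gives the time, the measured TCP pose, the force, the opening and the grip force at its end, in the units of the state.
- ctrl.read_state(): the state, without advancing time (a new reading comes with each control period).
- ctrl.get_image(name): name is "side" or "top"; returns a dict with "pixels" (420x560x3 uint8, red, green, blue), "fx", "fy", "cx", "cy" (pixels), "D" ([k1, k2, p1, p2, k3] as OpenCV has them; the pictures are not rectified), "extrinsics" (4x4, takes a point from camera to world coordinates). Camera axes: x right, y up, looking along -z (the intrinsics and any distortion apply to the point x, -y, -z); pixel columns grow to the right and rows downward; lengths in mm; the calibration is good to about 2 mm. A picture is of the moment at which its call begins. There is no depth.
- ctrl.finish_job(): hands the job in; it is judged then, once.
The state is a dict: "clock": time; "qpos": joint angles; "qd": joint speeds; "tau": joint torques, N m; "eef_pos": TCP position; "tool_rot": TCP orientation; "force": force on the tool from outside, world axes, zero at the start; "torque": the same for the moment, N m; "width": finger opening in mm; "gripper_force": force on a finger pad.
Only numpy, scipy, OpenCV 4.12 (cv2) and the standard library are available. Lean on these libraries where they do the work, as an engineer would, in place of code of your own. Each camera call takes 0.05 s, during which the arm holds its last target. There are 200 camera calls.

TASK

Pick up the wall socket (the white box with the round recess in its face) and set it face up in the nest of the test stand, then press it down slowly until you feel it is fully home at the bottom of the nest. Only then swing the stand's open clamp over and close it right down onto the socket, and let go of everything.

Things in the scene. Friction and masses are not known exactly. Their poses are not given: they have to be found in the camera images.
- socket: White wall socket box, 56 x 56 mm, 56 mm high, 0.08-0.17 kg, round recess 39 mm wide, 10 mm deep in its top face. Origin: centre of the underside, z up; stands face up on the table. Fits the nest in any quarter turn. Two white boxes of the same footprint nearby, one with a rocker switch, one with a plain lid, are not wanted.
- nest (a point): Where the socket's underside centre lies when fully home, 24 mm above the table. z up, y to the clamp hinge. Well 62 mm wide, walls flare to 78 mm at the rim (86 outside), 16 mm above this point. A brass plate in it starts 8-12 mm too high; it slides down stiffly (6 N + 0.8 N per 10 mm/s), has no spring, stops hard when the socket is home. Finger room: x sides of the socket.
- clamp (a joint): Clamp angle, rad: 0 closed (arm level, pad on the home socket), 1.57 upright, more leans away from the nest; starts 1.75-2.1. Hinge along nest x, at nest y +85 mm, 66 mm above nest; its posts reach 74 mm above nest, y 72-98 mm, x within 26 mm. Stiff (0.25 Nm): the arm stays where left; 3-4 N near its end moves it.
- clamp_end (a point): Centre of the black crossbar (14 mm thick, 64 mm long, along nest x) at the free end of the clamp, 135 mm from the hinge axis. The straight steel arm between is 30 mm wide, 8 mm thick; its rubber pad lies 85 mm from the hinge. The stand is fixed to the table; its base is 22 mm high, 120 mm along x, nest y -68 to +118 mm.
Mind the look-alikes: they are no part of the job. Of the things that look like the part that bears nest, the larger one is meant.

How it is judged:
By the outcome, as a careful person would: the job done as asked, in the order asked, and still so for the second after the job is handed in, with the robot touching nothing.
It also fails if it takes over 59 s, if anything falls off the work surface, if the arm or the gripper's body presses on something with over 40 N, if the wrist force passes 120 N, or if a joint passes its speed limit or range.

## Working session

There is one attempt and no reset: what is moved stays moved. The work goes in short steps, Python scripts to look and compute and a tool call to move; the robot and the scene stay as the last step left them, time stands still between calls to the robot, and variables do not carry over. Pictures are saved under pics/ and viewed, at most 10 in all, crops included, and the job is handed in when it is done.

Besides the shell and the picture viewer there is one more tool, called after "Emit:" by a JSON object that holds its "fn" and its "kwargs", one argument or row to a line. send_rows: Moves the arm, as the interface text tells. Its arguments: {"type":"object","properties":{"rows":{"type":"array","items":{"type":"array","items":{"type":"array","items":{"type":"number"}}}},"grip":{"type":"number"}},"required":["rows"]}

```bash
mkdir -p pics; ls; cat > h.py <<'E'
import numpy as np, cv2
from cell import ctrl
def grab(n,f=None):
    im=ctrl.get_image(n)
    if f: cv2.imwrite('pics/'+f,im['pixels'][:,:,::-1])
    return im
def K(im): return np.array([[im['fx'],0,im['cx']],[0,im['fy'],im['cy']],[0,0,1.]])
def ray(im,u,v):
    p=cv2.undistortPoints(np.array([[[u,v]]],float),K(im),np.array(im['D'],float))[0,0]
    E=np.array(im['extrinsics']);d=E[:3,:3]@np.array([p[0],-p[1],-1]);return E[:3,3],d
def atz(im,u,v,z):
    o,d=ray(im,u,v);return o+d*(z-o[2])/d[2]
def proj(im,P):
    E=np.array(im['extrinsics']);q=(np.atleast_2d(P)-E[:3,3])@E[:3,:3];q=q*[1,-1,-1]
    return cv2.projectPoints(q,np.zeros(3),np.zeros(3),K(im),np.array(im['D'],float))[0][:,0]
E
python3 - <<'E'
from h import *
a=grab('top','top0.png');b=grab('side','side0.png')
for i in (a,b): print(np.round(i['extrinsics'],3),i['fx'],i['D'])
s=ctrl.read_state();print(s)
import pickle;pickle.dump((a,b),open('im0.pkl','wb'))
E
```

```text
pics
[[-8.00000e-02  9.72000e-01 -2.19000e-01  3.41255e+02]
 [-9.97000e-01 -7.90000e-02  1.40000e-02 -2.13460e+01]
 [-4.00000e-03  2.19000e-01  9.76000e-01  9.54263e+02]
 [ 0.00000e+00  0.00000e+00  0.00000e+00  1.00000e+00]] 401.6594172769501 [-0.06757013  0.          0.          0.          0.        ]
[[ 9.02000e-01  2.52000e-01 -3.51000e-01  2.72525e+02]
 [-4.32000e-01  5.31000e-01 -7.29000e-01 -5.19080e+02]
 [ 3.00000e-03  8.09000e-01  5.88000e-01  4.97906e+02]
 [ 0.00000e+00  0.00000e+00  0.00000e+00  1.00000e+00]] 424.2465209745349 [-0.02270003  0.          0.          0.          0.        ]
{'clock': 0.1, 'qpos': array([ 1.19222677,  0.62925066,  0.03845482,  1.51829461, -0.02698436,
        0.99629858, -0.01998299]), 'qd': array([ 0.00114995, -0.00176307, -0.00064944, -0.00174162, -0.00044625,
       -0.00072438,  0.00063453]), 'tau': array([ 2.56287822e-03, -5.64527535e+01,  1.23008206e+00, -1.93973386e+01,
        1.12371269e-02,  5.45571311e-03, -3.48981098e-05]), 'eef_pos': array([ 199.88477873, -618.03181742,  303.07454532]), 'tool_rot': array([-3.13986012e+00,  3.69748646e-05,  3.12786361e-01]), 'force': array([-0.47339104,  0.67425147, -0.00973953]), 'torque': array([ 0.05820324, -0.06433944,  0.04857   ]), 'gripper_force': 0.0, 'width': 85.16514017581756}
```

View pics/top0.png

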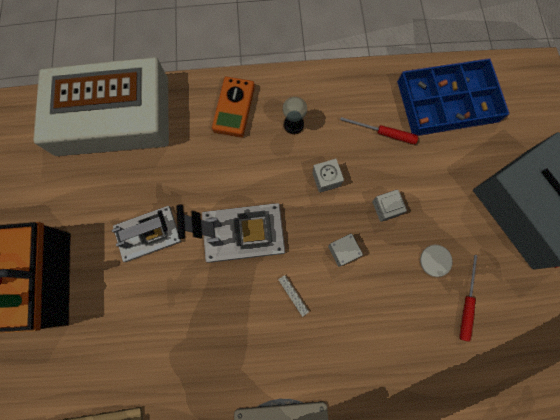

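View pics/side0.png

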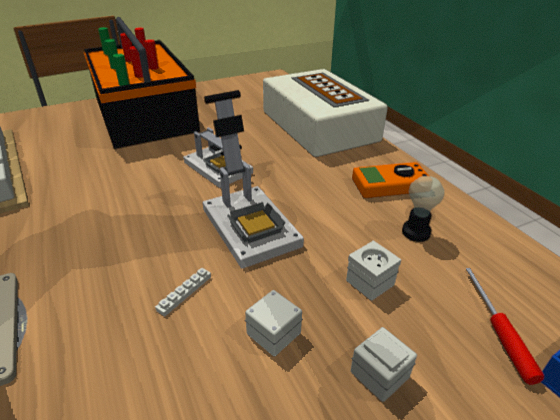

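The top view shows three candidates: the box with the round recess at (328,173), the rocker switch at (391,204) and the plain lid at (346,249). I choose (328,173). There are two stands, at (243,232) and a smaller one at (147,233), and the larger is the one meant. Next is a close crop to check and measure.

```bash
python3 - <<'E'
import pickle
from h import *
a,b=pickle.load(open('im0.pkl','rb'))
c=a['pixels'][150:270,195:355,::-1]
cv2.imwrite('pics/c1.png',cv2.resize(c,None,fx=5,fy=5,interpolation=cv2.INTER_CUBIC))
c=b['pixels'][80:305,200:410,::-1]
cv2.imwrite('pics/c2.png',cv2.resize(c,None,fx=2.66,fy=2.66,interpolation=cv2.INTER_CUBIC))
E
```

```text
(no output)
```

View pics/c1.png

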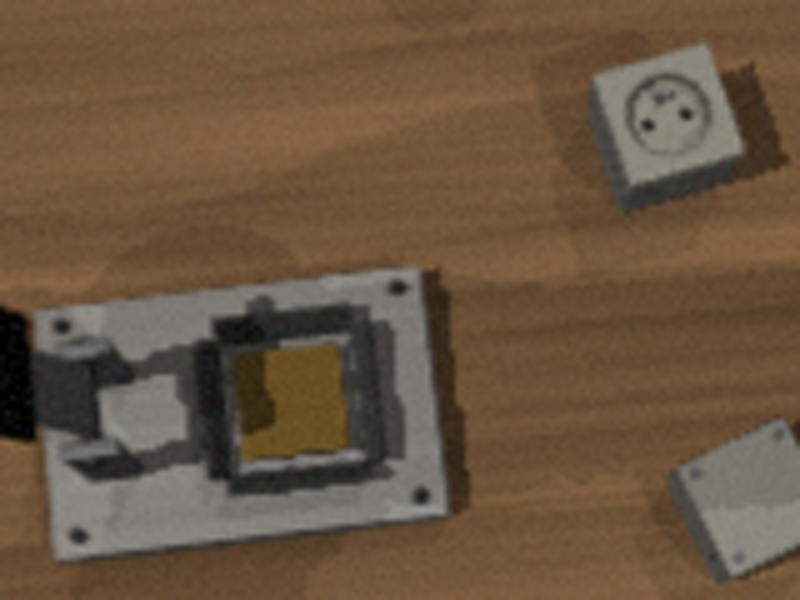

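View pics/c2.png

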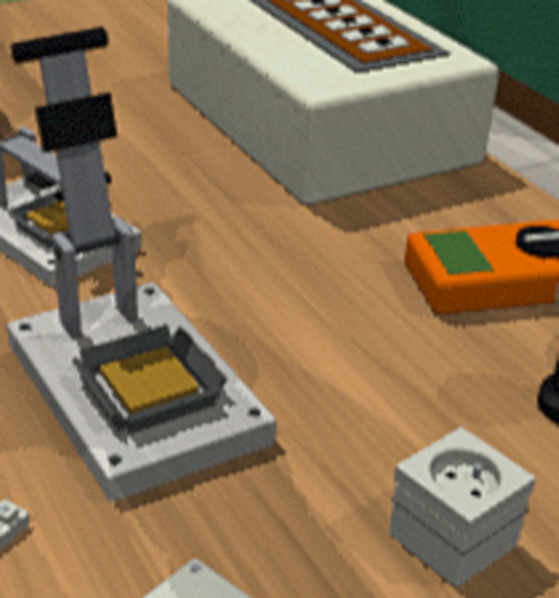

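The crops confirm the choice. In c1 the socket's recess is at (668,115), and the larger stand's nest is at (292,400) with its hinge to the left (world +y). Now I fit the poses to the corners.

```bash
python3 - <<'E'
import pickle
from h import *
from scipy.optimize import least_squares
a,b=pickle.load(open('im0.pkl','rb'))
T=lambda L:np.array(L,float)/5+[194.6,149.6]
S=lambda L:np.array(L,float)/2.66+[199.7,79.7]
def fit(model,z,ta,sb,x0):
    m=np.array(model,float)
    def P(p):
        c,s=np.cos(p[2]),np.sin(p[2]);return np.c_[m@[[c,s],[-s,c]]+p[:2],np.full(len(m),z)]
    def f(p): return np.r_[(proj(a,P(p))-ta).ravel() if ta is not None else [],(proj(b,P(p))-sb).ravel() if sb is not None else []]
    r=least_squares(f,x0,x_scale=[100,100,1],loss='soft_l1');print(np.round(r.x,3),np.round(r.fun,1));return r.x
# stand corners: (x+,y+) (x+,y-) (x-,y-) (x-,y+)
bm=[[60,118],[60,-68],[-60,-68],[-60,118]]
ta=T([[35,312],[418,268],[448,513],[58,558]]);sb=S([[152,285],[273,425],[113,480],[10,328]])
g=atz(a,*T([[292,400]])[0],30);print(g)
for A,B in((ta,sb),(ta,None),(None,sb)): n=fit(bm,22,A,B,[g[0],g[1],0.])
k=28; sm=[[k,k],[k,-k],[-k,-k],[-k,k]]
ta=T([[593,75],[706,43],[744,150],[624,187]]);sb=S([[461,428],[534,484],[463,532],[396,472]])
g=atz(a,*T([[668,115]])[0],56);print(g)
for A,B in((ta,sb),(ta,None),(None,sb)): n=fit(sm,56,A,B,[g[0],g[1],0.2])
n=fit([[0,0]],56,T([[668,115]]),None,[g[0],g[1],0.])
# nest rim centre
print(atz(a,*T([[288,399]])[0],40))
# clamp end candidates
E
```

```text
[498.4887416   29.60757256  30.        ]
[4.9726e+02 2.9421e+01 4.1000e-02] [-0.2 -0.1  0.8 -0.7  1.1  0.3 -0.6  1.   0.9 -0.8  2.6 -1.  -0.8  0.7
 -1.5 -1. ]
[4.97557e+02 3.00420e+01 3.80000e-02] [-0.4 -0.4  0.6 -0.7  0.7  0.3 -1.   0.7]
[4.96664e+02 2.82700e+01 4.50000e-02] [ 0.6 -0.4  2.6 -0.6 -0.7  1.3 -1.8 -0.5]
[ 614.36378281 -156.08316521   56.        ]
[ 6.12830e+02 -1.56116e+02  1.88000e-01] [ 0.2  0.7  0.3  1.1 -0.1  1.7  0.9  0.4  0.5  0.5  0.4 -0.9  1.5 -3.1
 -0.5 -1.8]
[ 6.15192e+02 -1.55692e+02  2.02000e-01] [-0.2 -0.1 -0.2  0.  -0.3  0.5  0.8 -0.4]
[ 6.10244e+02 -1.58361e+02  1.88000e-01] [-0.   1.8  0.   0.5  0.9 -1.5 -1.1 -0.4]
[ 614.364 -156.083    0.   ] [ 0. -0.]
[497.40205869  30.8647509   40.        ]
```

```bash
cat >> h.py <<'E'
from scipy.spatial.transform import Rotation as Ro
def to(x,y,z,yaw,roll=np.pi,pitch=0.,cur=None):
    s=ctrl.read_state(); R0=Ro.from_euler('xyz',s['tool_rot']); p=s['eef_pos']
    if cur is not None: p=np.array(cur[:3]);R0=Ro.from_euler('xyz',cur[3:])
    R1=Ro.from_euler('xyz',[roll,pitch,yaw])
    print('t',s['clock'],'eef',np.round(p,1),np.round(s['tool_rot'],3),'F',np.round(s['force'],1),'w',round(s['width'],1))
    print('row cm',np.round(R0.inv().apply(np.array([x,y,z])-p)/10,2),'rv',np.round((R0.inv()*R1).as_rotvec(),3))
E
python3 -c "
from h import *
to(614,-156,190,1.77)"
```

```text
t 0.1 eef [ 199.9 -618.   303.1] [-3.14   0.     0.313] F [-0.5  0.7 -0. ] w 85.2
row cm [ 53.62 -31.2   11.36] rv [-1.000e-03 -1.000e-03 -1.457e+00]
```

Emit:
{"fn": "send_rows", "kwargs": {
  "rows": [
    [[53.6,-31.2,11.4,0,0,-1.457],[53.6,-31.2,11.4,0,0,-1.457],[53.6,-31.2,11.4,0,0,-1.457],[53.6,-31.2,11.4,0,0,-1.457],[53.6,-31.2,11.4,0,0,-1.457],[53.6,-31.2,11.4,0,0,-1.457],[53.6,-31.2,11.4,0,0,-1.457],[53.6,-31.2,11.4,0,0,-1.457],[53.6,-31.2,11.4,0,0,-1.457],[53.6,-31.2,11.4,0,0,-1.457]]
  ],
  "grip": 0
}}

```text
clock: 1.1
eef_pos: [529.2, -250.8, 212.9]
tool_rot: [-3.141, -0.0, 1.775]
force: [0.5, -1.1, 0.5]
width: 85.6
gripper_force: 0.0
```

```bash
python3 -c "
from h import *
to(614,-156,190,1.77)"
```

```text
t 1.1 eef [ 529.2 -250.8  212.9] [-3.141 -0.     1.775] F [ 0.5 -1.1  0.5] w 85.6
row cm [ 7.57 10.23  2.29] rv [-0.    -0.     0.005]
```

Emit:
{"fn": "send_rows", "kwargs": {
  "rows": [
    [[7.6,10.2,2.3,0,0,0],[7.6,10.2,2.3,0,0,0],[7.6,10.2,2.3,0,0,0],[7.6,10.2,2.3,0,0,0],[7.6,10.2,2.3,0,0,0]]
  ]
}}

```text
clock: 1.6
eef_pos: [613.0, -157.1, 189.8]
tool_rot: [-3.14, -0.0, 1.771]
force: [-0.4, -0.8, -0.8]
width: 85.2
gripper_force: 0.0
```

```bash
python3 - <<'E'
from h import *
to(614,-156,92,1.77)
a=grab('top');b=grab('side')
A=cv2.resize(a['pixels'][130:230,270:390,::-1],None,fx=3.3,fy=3.3);B=cv2.resize(b['pixels'][160:300,290:458,::-1],(396,330))
cv2.imwrite('pics/d.png',np.hstack([A,B]))
E
```

```text
t 1.6 eef [ 613.  -157.1  189.8] [-3.14  -0.     1.771] F [-0.4 -0.8 -0.8] w 85.2
row cm [0.08 0.13 9.78] rv [-0.002 -0.     0.001]
```

View pics/d.png

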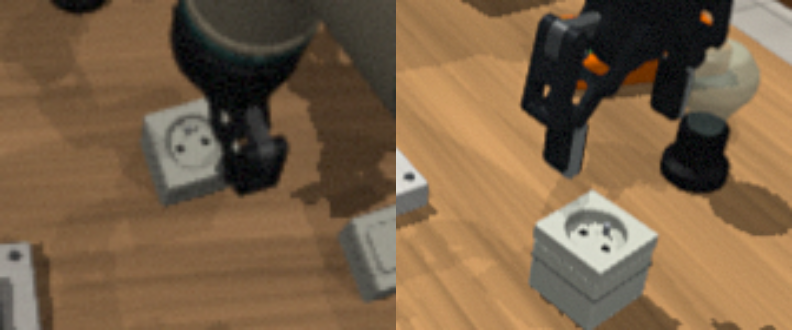

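```bash
python3 - <<'E'
from h import *
b=grab('side');a=grab('top')
s=ctrl.read_state();R=Ro.from_euler('xyz',s['tool_rot'])
for y in(-48,48):
    P=s['eef_pos']+R.apply([0,y,62])
    u=proj(b,P)[0];v=proj(a,P)[0];print(y,(u-[290,160])*2.357,(v-[270,130])*3.3)
print((proj(b,[614,-156,56])[0]-[290,160])*2.357)
E
```

```text
-48 [161.9743658  176.28786521] [233.06134262 177.54637667]
48 [270.44546211 117.17870487] [188.57008719  43.60523808]
[200.11738046 230.3427755 ]
```

Projections of the fingertips and the socket match the picture: side-crop tips near (565,165) and (670,110), socket at (597,228). I'm descending now.

Emit:
{"fn": "send_rows", "kwargs": {
  "rows": [
    [[0.1,0.1,3,0,0,0],[0.1,0.1,5,0,0,0],[0.1,0.1,7,0,0,0],[0.1,0.1,8.5,0,0,0],[0.1,0.1,9.5,0,0,0],[0.1,0.1,9.8,0,0,0],[0.1,0.1,9.8,0,0,0]]
  ]
}}

```text
clock: 2.5
eef_pos: [614.1, -156.7, 92.6]
tool_rot: [3.142, 0.0, 1.769]
force: [0.3, 0.1, -0.3]
width: 85.6
gripper_force: 0.0
```

Emit:
{"fn": "send_rows", "kwargs": {
  "rows": [
    [[0,0,0,0,0,0],[0,0,0,0,0,0],[0,0,0,0,0,0],[0,0,0,0,0,0],[0,0,0,0,0,0],[0,0,0,0,0,0],[0,0,0,0,0,0],[0,0,0,0,0,0]]
  ],
  "grip": 255
}}

```text
clock: 3.3
eef_pos: [614.8, -156.6, 93.6]
tool_rot: [3.14, 0.001, 1.77]
force: [-0.2, 0.0, 6.6]
width: 55.4
gripper_force: 64.8
```

```bash
python3 -c "
from h import *
to(614,-156,200,1.77);to(497.3,29.6,200,1.612)"
```

```text
t 3.3 eef [ 614.8 -156.6   93.6] [3.14e+00 1.00e-03 1.77e+00] F [-0.2  0.   6.6] w 55.4
row cm [  0.06  -0.05 -10.64] rv [ 0.002  0.001 -0.   ]
t 3.3 eef [ 614.8 -156.6   93.6] [3.14e+00 1.00e-03 1.77e+00] F [-0.2  0.   6.6] w 55.4
row cm [ 20.56  -7.82 -10.67] rv [0.002 0.001 0.158]
```

Emit:
{"fn": "send_rows", "kwargs": {
  "rows": [
    [[0,0,-1,0,0,0],[0,0,-3,0,0,0],[0,0,-6,0,0,0],[0,0,-9,0,0,0],[0,0,-10.6,0,0,0],[3,-1.1,-10.6,0,0,0.02],[6,-2.3,-10.6,0,0,0.05],[9,-3.4,-10.6,0,0,0.07],[13,-4.9,-10.6,0,0,0.1],[17,-6.5,-10.6,0,0,0.13]]
  ]
}}

```text
clock: 4.3
eef_pos: [515.8, -1.8, 198.9]
tool_rot: [3.141, -0.0, 1.637]
force: [0.7, 0.8, -1.4]
width: 55.4
gripper_force: 64.2
```

```bash
python3 -c "
from h import *
to(497.3,29.6,160,1.612)"
```

```text
t 4.3 eef [515.8  -1.8 198.9] [ 3.141 -0.     1.637] F [ 0.7  0.8 -1.4] w 55.4
row cm [ 3.25 -1.64  3.89] rv [ 0.001 -0.     0.025]
```

Emit:
{"fn": "send_rows", "kwargs": {
  "rows": [
    [[2,-1,1.5,0,0,0.015],[3.3,-1.7,3,0,0,0.025],[3.3,-1.7,3.9,0,0,0.025],[3.3,-1.7,3.9,0,0,0.025],[3.3,-1.7,3.9,0,0,0.025]]
  ]
}}

```text
clock: 4.8
eef_pos: [498.3, 27.9, 159.7]
tool_rot: [3.141, 0.001, 1.613]
force: [-0.2, -0.6, -1.2]
width: 54.8
gripper_force: 64.1
```

```bash
python3 - <<'E'
from h import *
to(497.3,29.6,130,1.612)
a=grab('top');b=grab('side')
A=cv2.resize(a['pixels'][180:280,180:300,::-1],None,fx=3.3,fy=3.3);B=cv2.resize(b['pixels'][120:280,170:330,::-1],(400,330))
cv2.imwrite('pics/e.png',np.hstack([A,B]))
E
```

```text
t 4.8 eef [498.3  27.9 159.7] [3.141e+00 1.000e-03 1.613e+00] F [-0.2 -0.6 -1.2] w 54.8
row cm [ 0.18 -0.1   2.97] rv [0.001 0.001 0.001]
```

View pics/e.png

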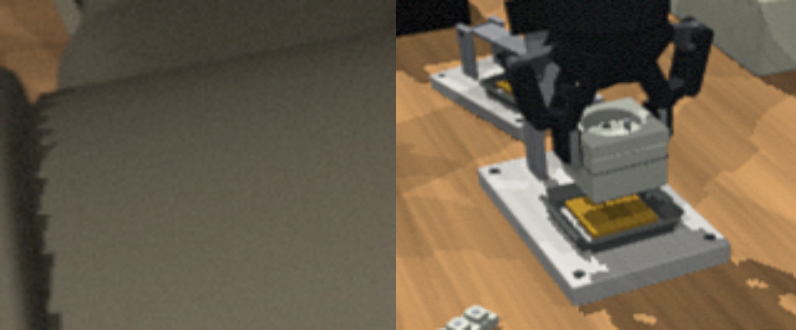

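The socket hovers straight and level over the nest: side crop, socket at (622,150), nest at (615,215). Lowering.

Emit:
{"fn": "send_rows", "kwargs": {
  "rows": [
    [[0.1,-0.1,0.8,0,0,0],[0.2,-0.1,1.5,0,0,0],[0.2,-0.1,2,0,0,0],[0.2,-0.1,2.4,0,0,0],[0.2,-0.1,2.6,0,0,0],[0.2,-0.1,2.7,0,0,0],[0.2,-0.1,2.8,0,0,0],[0.2,-0.1,2.9,0,0,0],[0.2,-0.1,2.9,0,0,0]]
  ]
}}

```text
clock: 5.8
eef_pos: [496.4, 31.0, 130.6]
tool_rot: [3.141, 0.0, 1.615]
force: [0.1, -0.3, -0.8]
width: 55.0
gripper_force: 64.1
```

Emit:
{"fn": "send_rows", "kwargs": {
  "rows": [
    [[0,0,0.1,0,0,0],[0,0,0.2,0,0,0],[0,0,0.3,0,0,0],[0,0,0.4,0,0,0],[0,0,0.4,0,0,0]]
  ]
}}

```text
clock: 6.3
eef_pos: [496.4, 31.0, 126.4]
tool_rot: [-3.142, 0.0, 1.615]
force: [-1.1, 0.8, -1.7]
width: 55.0
gripper_force: 64.3
```

Emit:
{"fn": "send_rows", "kwargs": {
  "rows": [
    [[-0.05,0.1,0.1,0,0,0],[-0.05,0.1,0.2,0,0,0],[-0.05,0.1,0.3,0,0,0],[-0.05,0.1,0.3,0,0,0]]
  ]
}}

```text
clock: 6.7
eef_pos: [496.8, 30.9, 123.5]
tool_rot: [-3.141, -0.0, 1.615]
force: [-2.4, 0.1, 2.7]
width: 54.8
gripper_force: 64.7
```

Emit:
{"fn": "send_rows", "kwargs": {
  "rows": [
    [[0,0,0.05,0,0,0],[0,0,0.1,0,0,0],[0,0,0.15,0,0,0],[0,0,0.2,0,0,0]]
  ]
}}

```text
clock: 7.1
eef_pos: [497.3, 30.6, 121.5]
tool_rot: [-3.141, -0.0, 1.615]
force: [-3.5, 1.7, 5.2]
width: 55.2
gripper_force: 64.7
```

Emit:
{"fn": "send_rows", "kwargs": {
  "rows": [
    [[0,0,0.05,0,0,0],[0,0,0.1,0,0,0],[0,0,0.15,0,0,0],[0,0,0.2,0,0,0]]
  ]
}}

```text
clock: 7.5
eef_pos: [497.4, 30.6, 119.5]
tool_rot: [-3.142, 0.0, 1.615]
force: [-3.4, 0.8, 4.4]
width: 55.1
gripper_force: 64.7
```

Emit:
{"fn": "send_rows", "kwargs": {
  "rows": [
    [[0,-0.05,0.05,0,0,0],[0,-0.05,0.1,0,0,0],[0,-0.05,0.15,0,0,0],[0,-0.05,0.2,0,0,0]]
  ]
}}

```text
clock: 7.9
eef_pos: [497.3, 30.6, 117.6]
tool_rot: [3.141, -0.0, 1.615]
force: [-2.4, 1.7, 5.1]
width: 55.1
gripper_force: 64.7
```

Emit:
{"fn": "send_rows", "kwargs": {
  "rows": [
    [[0,0,0.05,0,0,0],[0,0,0.1,0,0,0],[0,0,0.15,0,0,0],[0,0,0.15,0,0,0]]
  ]
}}

```text
clock: 8.3
eef_pos: [497.3, 30.6, 117.4]
tool_rot: [3.14, 0.0, 1.615]
force: [-4.5, 0.6, 21.2]
width: 55.5
gripper_force: 66.7
```

Emit:
{"fn": "send_rows", "kwargs": {
  "rows": [
    [[0,0,0.05,0,0,0],[0,0,0.05,0,0,0],[0,0,0.05,0,0,0]]
  ]
}}

```text
clock: 8.6
eef_pos: [497.3, 30.6, 117.4]
tool_rot: [3.14, 0.001, 1.615]
force: [-5.3, 0.9, 25.4]
width: 55.2
gripper_force: 67.4
```

Force jumped from 5 to 25 N with no further travel at TCP z 117.4, so the socket is fully home. I'm easing off, then releasing and going up.

Emit:
{"fn": "send_rows", "kwargs": {
  "rows": [
    [[0,0,-0.15,0,0,0],[0,0,-0.15,0,0,0]]
  ]
}}

```text
clock: 8.8
eef_pos: [497.9, 30.2, 117.5]
tool_rot: [3.139, 0.0, 1.614]
force: [-1.3, -0.2, 9.5]
width: 55.0
gripper_force: 65.6
```

Emit:
{"fn": "send_rows", "kwargs": {
  "rows": [
    [[0,0,0,0,0,0],[0,0,0,0,0,0],[0,0,0,0,0,0],[0,0,0,0,0,0],[0,0,0,0,0,0],[0,0,0,0,0,0]]
  ],
  "grip": 0
}}

```text
clock: 9.4
eef_pos: [496.9, 30.5, 116.9]
tool_rot: [-3.142, -0.0, 1.615]
force: [0.1, -0.6, -0.2]
width: 85.6
gripper_force: 0.0
```

Emit:
{"fn": "send_rows", "kwargs": {
  "rows": [
    [[0,0,-1,0,0,0],[0,0,-3,0,0,0],[0,0,-6,0,0,0],[0,0,-9,0,0,0],[-4,0,-12,0,0,0],[-8,0,-15,0,0,0],[-12,0,-17,0,0,0],[-12,0,-17,0,0,0],[-12,0,-17,0,0,0]]
  ],
  "grip": 0
}}

```text
clock: 10.3
eef_pos: [502.0, -90.3, 288.0]
tool_rot: [3.14, 0.0, 1.612]
force: [0.4, 0.8, -0.5]
width: 84.8
gripper_force: 0.0
```

```bash
python3 - <<'E'
from h import *
to(497.3,29.6,130,1.612)
a=grab('top');b=grab('side')
A=cv2.resize(a['pixels'][180:280,150:270,::-1],None,fx=3.3,fy=3.3);B=cv2.resize(b['pixels'][70:270,170:330,::-1],(400,500))
cv2.imwrite('pics/f.png',np.hstack([np.vstack([A,np.zeros((170,396,3),np.uint8)]),B]))
E
```

```text
t 10.3 eef [502.  -90.3 288. ] [3.14  0.    1.612] F [ 0.4  0.8 -0.5] w 84.8
row cm [ 1.201e+01 -1.000e-02  1.579e+01] rv [ 0.001  0.    -0.   ]
```

View pics/f.png

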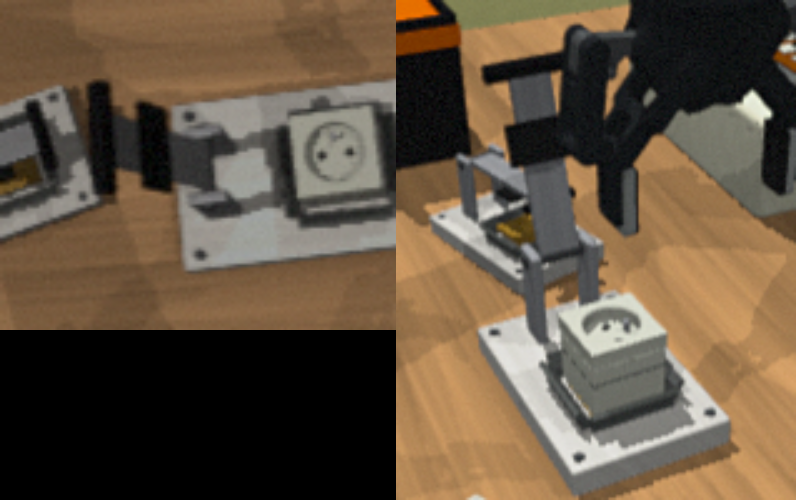

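The picture shows the socket seated level in the nest: side crop top face at (612,325), crossbar at (523,68), top crop crossbar at (102,138). Now the clamp angle and the waypoints.

```bash
cat > cl.py <<'E'
from h import *
yaw=.042; N=np.array([497.3,30.3,24.])
def W(x,y,z): return N+[x*np.cos(yaw)-y*np.sin(yaw),x*np.sin(yaw)+y*np.cos(yaw),z]
def end(t,r=135,h=0): return W(0,85-r*np.cos(t)+h*np.sin(t),66+r*np.sin(t)+h*np.cos(t))
def tcp(t,r,h=7,g=0): # edge contact -> TCP
    return W(0,85-r*np.cos(t)+h*np.sin(t)+11+g,66+r*np.sin(t)+h*np.cos(t)+73)
E
python3 - <<'E'
from cl import *
from scipy.optimize import least_squares
a=grab('top');b=grab('side')
for t in (1.75,1.85,1.95,2.05): print(t,end(t).round(),proj(a,end(t)).round(1),proj(b,end(t)).round(1))
print('seen top 180.9 221.8 side 220.8 97.2')
E
```

```text
1.75 [493. 139. 223.] [[187.6 220.4]] [[225.3  98.5]]
1.85 [492. 152. 220.] [[181.  221.5]] [[222.5  97.6]]
1.95 [492. 165. 215.] [[174.8 222.8]] [[220.   97.5]]
2.05 [491. 177. 210.] [[169.2 224.1]] [[217.6  98.2]]
seen top 180.9 221.8 side 220.8 97.2
```

Emit:
{"fn": "send_rows", "kwargs": {
  "rows": [
    [[0,0,-3,0,0,0],[0,0,-5.7,0,0,0],[4,0,-5.7,0,0,0],[8,0,-5.7,0,0,0],[12,0,-5.7,0,0,0],[16,0.1,-5.7,0,0,0],[20,0.1,-5.7,0,0,0],[24,0.2,-5.7,0,0,0],[27,0.2,-5.7,0,0,0],[29,0.2,-5.7,0,0,0]]
  ],
  "grip": 255
}}

```text
clock: 11.5
eef_pos: [489.8, 204.7, 343.4]
tool_rot: [-3.14, -0.001, 1.621]
force: [-0.5, 0.2, -0.3]
width: 0.1
gripper_force: 0.0
```

Emit:
{"fn": "send_rows", "kwargs": {
  "rows": [
    [[0,0,0,0,0,0],[0,0,0,0,0,0],[0,0,0,0,0,0]]
  ]
}}

```text
clock: 11.8
eef_pos: [491.4, 199.3, 343.6]
tool_rot: [-3.141, 0.001, 1.614]
force: [0.2, -0.3, 0.7]
width: -0.2
gripper_force: 0.0
```

```bash
python3 - <<'E'
from cl import *
to(492,200,277.6,1.612)
s=ctrl.read_state();R=Ro.from_euler('xyz',[np.pi,0,1.612])
start=np.array([492,200,277.6])
for i,t in enumerate(np.linspace(1.87,-.02,22)):
    r=122+14*(1.87-t)/1.89
    p=tcp(t,r); print(round(t,2),p.round(1),(R.inv().apply(p-start)/10).round(2))
E
```

```text
t 11.8 eef [491.4 199.3 343.6] [-3.141e+00  1.000e-03  1.614e+00] F [ 0.2 -0.3  0.7] w -0.2
row cm [0.07 0.07 6.6 ] rv [-0.001  0.001  0.002]
1.87 [491.5 168.8 277.5] [-3.11 -0.18  0.01]
1.78 [491.9 158.5 281.5] [-4.15 -0.18 -0.39]
1.69 [492.4 147.8 284.6] [-5.22 -0.18 -0.7 ]
1.6 [492.8 136.8 286.7] [-6.32 -0.18 -0.91]
1.51 [493.3 125.6 287.9] [-7.44 -0.18 -1.03]
1.42 [493.8 114.3 288. ] [-8.57 -0.18 -1.04]
1.33 [494.2 103.  287. ] [-9.7  -0.18 -0.94]
1.24 [494.7  91.7 285.1] [-10.83  -0.17  -0.75]
1.15 [495.2  80.6 282.1] [-11.94  -0.17  -0.45]
1.06 [495.6  69.8 278.1] [-13.02  -0.17  -0.05]
0.97 [496.1  59.3 273.1] [-14.07  -0.17   0.45]
0.88 [496.5  49.3 267.1] [-15.08  -0.17   1.05]
0.79 [496.9  39.8 260.3] [-16.03  -0.17   1.73]
0.7 [497.3  30.9 252.5] [-16.92  -0.17   2.51]
0.61 [497.6  22.7 244. ] [-17.74  -0.17   3.36]
0.52 [497.9  15.2 234.7] [-18.48  -0.17   4.29]
0.43 [498.2   8.6 224.7] [-19.14  -0.17   5.29]
0.34 [498.4   3.  214.1] [-19.71  -0.17   6.35]
0.25 [498.6  -1.8 202.9] [-20.19  -0.17   7.47]
0.16 [498.8  -5.5 191.4] [-20.56  -0.17   8.62]
0.07 [498.9  -8.2 179.4] [-20.83  -0.17   9.82]
-0.02 [499.   -9.8 167.3] [-20.99  -0.17  11.03]
```

Emit:
{"fn": "send_rows", "kwargs": {
  "rows": [
    [[0,0,3,0,0,0],[0,0,5.5,0,0,0],[0,0,6.6,0,0,0],[0,0,6.6,0,0,0]]
  ]
}}

```text
clock: 12.2
eef_pos: [491.0, 199.1, 276.8]
tool_rot: [-3.139, 0.002, 1.613]
force: [-0.3, -0.7, 0.5]
width: 0.2
gripper_force: 0.0
```

Emit:
{"fn": "send_rows", "kwargs": {
  "rows": [
    [[-1,-0.1,0,0,0,0],[-2,-0.2,0,0,0,0],[-3.1,-0.2,0,0,0,0],[-4.15,-0.2,-0.4,0,0,0],[-5.2,-0.2,-0.7,0,0,0],[-6.3,-0.2,-0.9,0,0,0]]
  ]
}}

```text
clock: 12.8
eef_pos: [492.3, 136.7, 287.6]
tool_rot: [3.141, -0.0, 1.615]
force: [-0.5, 2.5, -1.2]
width: 0.3
gripper_force: 0.9
```

Contact at about 2.5 N, so the clamp is moving. Following the arc.

Emit:
{"fn": "send_rows", "kwargs": {
  "rows": [
    [[-1.1,0,-0.1,0,0,0],[-2.25,0,-0.1,0,0,0],[-3.4,0,0,0,0,0],[-4.5,0,0.15,0,0,0],[-5.6,0,0.45,0,0,0],[-6.7,0,0.85,0,0,0],[-7.75,0,1.35,0,0,0]]
  ]
}}

```text
clock: 13.5
eef_pos: [495.5, 59.3, 273.0]
tool_rot: [-3.141, -0.0, 1.615]
force: [0.1, 2.1, -1.4]
width: 0.2
gripper_force: 1.3
```

```bash
python3 - <<'E'
from cl import *
to(492,200,277.6,1.612)
b=grab('side')
cv2.imwrite('pics/g.png',cv2.resize(b['pixels'][70:270,170:330,::-1],(400,500)))
E
```

```text
t 13.5 eef [495.5  59.3 273. ] [-3.141 -0.     1.615] F [ 0.1  2.1 -1.4] w 0.2
row cm [14.07  0.27 -0.45] rv [-0.    -0.     0.003]
```

View pics/g.png

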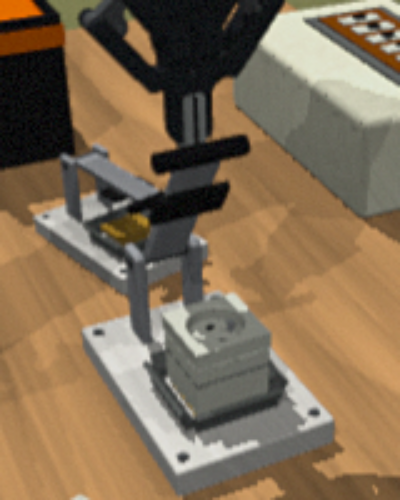

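The clamp is about halfway over: crossbar at (200,152), fingertips behind it, socket undisturbed at (215,330). Continuing.

Emit:
{"fn": "send_rows", "kwargs": {
  "rows": [
    [[-1,0,0.6,0,0,0],[-1.95,0,1.3,0,0,0],[-2.85,0,2.05,0,0,0],[-3.65,0,2.9,0,0,0],[-4.4,0,3.85,0,0,0],[-5.05,0,4.85,0,0,0],[-5.65,0,5.9,0,0,0],[-6.1,0,7,0,0,0],[-6.5,0,8.2,0,0,0],[-6.5,0,8.2,0,0,0]]
  ]
}}

```text
clock: 14.55
eef_pos: [497.6, -6.0, 189.8]
tool_rot: [-3.138, 0.001, 1.614]
force: [0.0, 0.7, -0.2]
width: -0.1
gripper_force: 0.0
```

Emit:
{"fn": "send_rows", "kwargs": {
  "rows": [
    [[-0.1,0,0.3,0,0,0],[-0.15,0,0.6,0,0,0],[-0.2,0,0.9,0,0,0],[-0.25,0,1.2,0,0,0],[-0.25,0,1.2,0,0,0]]
  ]
}}

```text
clock: 15.05
eef_pos: [498.7, -7.5, 179.4]
tool_rot: [3.141, 0.0, 1.615]
force: [0.2, -0.8, -0.7]
width: -0.3
gripper_force: 0.0
```

Emit:
{"fn": "send_rows", "kwargs": {
  "rows": [
    [[0,0,0.2,0,0,0],[0,0,0.4,0,0,0],[0,0,0.6,0,0,0],[0,0,0.7,0,0,0],[0,0,0.7,0,0,0]]
  ]
}}

```text
clock: 15.55
eef_pos: [498.6, -7.3, 172.4]
tool_rot: [3.142, -0.0, 1.615]
force: [0.4, 0.4, -0.3]
width: 0.0
gripper_force: 0.0
```

Emit:
{"fn": "send_rows", "kwargs": {
  "rows": [
    [[0,0,0.1,0,0,0],[0,0,0.2,0,0,0],[0,0,0.2,0,0,0]]
  ]
}}

```text
clock: 15.85
eef_pos: [498.6, -7.4, 170.4]
tool_rot: [3.142, 0.0, 1.615]
force: [-0.2, -0.2, -0.6]
width: -0.3
gripper_force: 0.1
```

```bash
python3 - <<'E'
from cl import *
to(492,200,277.6,1.612)
b=grab('side')
cv2.imwrite('pics/i.png',cv2.resize(b['pixels'][120:280,170:330,::-1],(500,500)))
E
```

```text
t 15.85 eef [498.6  -7.4 170.4] [3.142 0.    1.615] F [-0.2 -0.2 -0.6] w -0.3
row cm [ 20.75   0.25 -10.72] rv [0.    0.    0.003]
```

View pics/i.png

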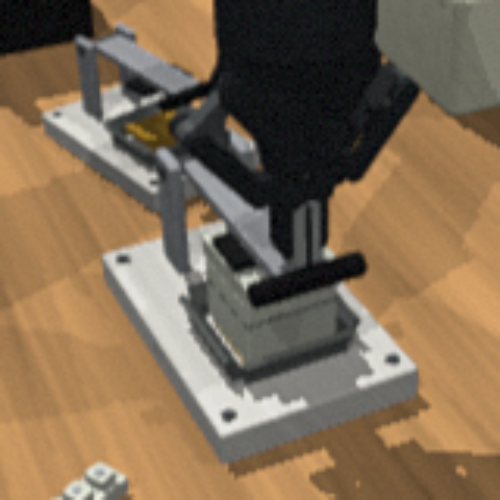

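The clamp is almost level, with the crossbar at (308,280) and the fingertips over the arm just inboard of it. Pressing slowly until it stops.

Emit:
{"fn": "send_rows", "kwargs": {
  "rows": [
    [[0,0,0.1,0,0,0],[0,0,0.2,0,0,0],[0,0,0.3,0,0,0],[0,0,0.3,0,0,0]]
  ]
}}

```text
clock: 16.3
eef_pos: [498.7, -7.5, 168.2]
tool_rot: [3.141, 0.001, 1.615]
force: [-2.0, 0.2, 9.3]
width: -0.3
gripper_force: 3.7
```

Emit:
{"fn": "send_rows", "kwargs": {
  "rows": [
    [[0,0,0.1,0,0,0],[0,0,0.1,0,0,0]]
  ]
}}

```text
clock: 16.5
eef_pos: [498.7, -7.5, 167.9]
tool_rot: [3.141, 0.001, 1.615]
force: [-2.7, 0.4, 14.9]
width: -0.1
gripper_force: 6.7
```

Emit:
{"fn": "send_rows", "kwargs": {
  "rows": [
    [[0,0,0.1,0,0,0],[0,0,0.1,0,0,0]]
  ]
}}

```text
clock: 16.7
eef_pos: [498.8, -7.5, 167.5]
tool_rot: [3.14, 0.001, 1.615]
force: [-4.5, -0.6, 23.0]
width: -0.2
gripper_force: 9.9
```

A firm stop at the level position: the force rises to 23 N within 0.7 mm. Backing off and retreating upward.

Emit:
{"fn": "send_rows", "kwargs": {
  "rows": [
    [[0,0,-0.2,0,0,0],[0,0,-0.5,0,0,0],[0,0,-1.5,0,0,0],[0,0,-4,0,0,0],[0,0,-8,0,0,0],[-3,0,-12,0,0,0],[-7,0,-15,0,0,0],[-11,0,-16,0,0,0],[-11,0,-16,0,0,0],[-11,0,-16,0,0,0]]
  ]
}}

```text
clock: 17.7
eef_pos: [503.1, -118.3, 325.9]
tool_rot: [3.141, -0.0, 1.612]
force: [-0.8, 0.3, -1.3]
width: -0.4
gripper_force: 0.0
```

```bash
python3 - <<'E'
from cl import *
to(492,200,277.6,1.612)
b=grab('side')
cv2.imwrite('pics/j.png',cv2.resize(b['pixels'][120:280,170:330,::-1],(600,600),interpolation=cv2.INTER_CUBIC))
for t in (0,.05,.1): print(t,(proj(b,[end(t)-[32,0,0],end(t)+[32,0,0]])-[170,120])*3.75)
E
```

```text
t 17.7 eef [ 503.1 -118.3  325.9] [ 3.141 -0.     1.612] F [-0.8  0.3 -1.3] w -0.4
row cm [31.85  0.19  4.83] rv [ 0. -0. -0.]
0 [[301.50638779 359.68129896]
 [436.83467958 321.5512846 ]]
0.05 [[300.80081581 346.69360249]
 [436.90575275 308.77300435]]
0.1 [[299.74584147 333.16454881]
 [436.59721374 295.48744938]]
```

View pics/j.png

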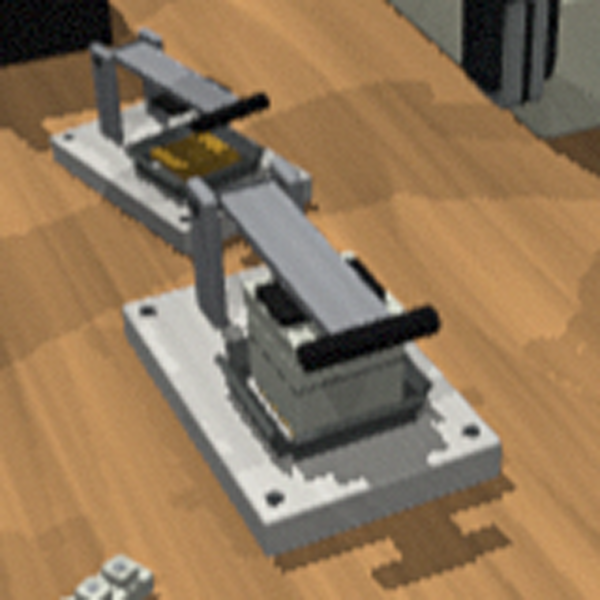

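The crossbar ends at (303,355) and (437,320) match the θ≈0 projection. The pad lies on the socket, and the arm is clear.

```bash
python3 -c "
from h import *
print(ctrl.finish_job())"
```

```text
the job is handed in; nothing more can be done
None
```

The socket is in the nest, pressed fully home, with the clamp closed down on it and the arm clear. I handed the job in at about 18 s on the robot clock; no verdict came back.

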